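# Lean the tablet against the angle plate

### The job

Lift the tablet out of the two-slot stand and lean it against the front of the iron angle plate so that it can be read: bottom edge on the bench, squarely in the middle of the front face, dark screen facing out, tilted back about 20 degrees with its back resting on the plate's top edge. Let go of it there, and leave the short steel blank in the other slot alone.

Things in the scene. Friction and masses are not known exactly. Their poses are not given: they have to be found in the camera images.
- tablet_center (a point): Centre of the tablet, a rigid slab 10 mm thick (its x), 110 mm wide (its y) and 180 mm tall (its z), about 0.4 kg; this point lies half-way up, 90 mm above the bottom edge. The dark screen is on its -x face, the grey back on its +x face; z points to the top edge. It starts upright in one slot of the stand (either the front or the rear one), screen facing the robot, and stands 65 mm taller than the blank; grip it across its thickness at the middle of the top edge.
- tablet_foot (a point): Middle of the tablet's bottom edge, half-way through its thickness, same axes as the tablet's centre; 12 mm above the bench at the start (slot floor).
- angle_plate: Cast-iron angle plate, fixed to the bench: an upright plate 100 mm wide (y), 100 mm tall and 14 mm thick, on a base that runs back behind it, 56 mm deep in all. The origin is at bench level at the middle of the foot of its flat front face; x points back into the plate (the front face looks to -x, roughly to the robot), y along the face, z up. Its top edge is 100 mm above the bench, rounded by 2 mm.
- stand: Aluminium stand, fixed, 104 mm deep (x), 100 mm wide (y), 40 mm tall, origin under its centre; two slots across it along y, open at both ends, centred at x = -25 and +25 mm, 14 mm wide, with floors 12 mm above the bench. Lift straight up out of a slot by 30 mm or more to clear it.
- blank_center (a point): Centre of the bystander: a plain steel blank with two dark bolt holes near its top, 8 mm thick (x), 90 mm wide (y), 115 mm tall (z), upright in the other slot. It must stay there.

How it is judged (in metres and radians):
At the end, for the whole second after the job is handed in: Tablet at rest, bottom edge on the bench 12 to 85 mm before the angle plate's face, within 20 mm of its middle line and 11 degrees of square, leaning back 9 to 32 degrees, screen outward, back pressing on the plate; blank within 20 mm of its start (angle between tablet_center's own x axis and vertical above 1.727 rad and angle between tablet_center's own z axis and vertical between 0.157 and 0.56 rad and height (world z) of tablet_foot below 0.01 m and x of tablet_foot in the frame of angle_plate between -0.085 and -0.012 m and y of tablet_foot in the frame of angle_plate between -0.02 and 0.02 m and angle between the y axis of tablet_center and the y axis of angle_plate, either way round below 0.2 rad and contact force between tablet and angle_plate above 0.1 N and linear speed of tablet below 0.02 m/s and distance of blank_center from where it was at the start of the episode below 0.02 m); the robot touches nothing.
It fails at once if the steel blank is moved by more than 20 mm (distance of blank_center from where it was at the start of the episode above 0.02 m).
It also fails if it takes over 35 s, if anything falls off the work surface, if the arm or the gripper's body presses on something with over 40 N, if the wrist force passes 120 N, or if a joint passes its speed limit or range.

### The arm

A 6-joint arm with a two-finger parallel gripper is mounted at the origin on the work surface; the furniture and walls round the work are solid. World frame = base frame: x ahead of the robot, y to its left, z up, the work surface at z = 0. Lengths are in mm, angles in rad, forces in N, time in s.
With the tool pointing down it reaches from about 300 to 775 mm from the base axis. Payload 14.6 kg.
Tool frame: the origin (TCP) lies between the finger pads; the fingertips stand 25 mm ahead of it and the grasp point (between the pads) lies 6 mm ahead of it; z points along the fingers, y is the line along which they close (so a half turn about z gives the same grasp; the last joint's range is limited). The gripper opens to 94 mm and grips with 3 to 60 N. Pads are 16 mm wide; open, the fingers measure 119 mm over their backs; the gripper's body (75 mm by 177 mm) begins 78 mm behind the grasp point.
Start: joints at [1.081, 0.3, 1.521, -0, 1.321, -0.067], TCP at [225.67, 501.56, 230.446] pointing down, gripper open.
Joint ranges: [-3.03, 3.03], [-0.79, 2.21], [0.23, 2.52], [-1.04, 4.18], [0, 3.07], [-2.55, 2.55]. Speed limits (rad/s): [2.22, 2.22, 2.57, 3.14, 3.14, 3.14].

### API

Orientations are given as [roll, pitch, yaw] about the fixed x, y, z axes, in that order (R = Rz(yaw) Ry(pitch) Rx(roll)).
In Python, from cell import manip gives the robot as it stands. The module is installed in compiled form; this text tells all that it offers.
- The arm moves only by the tool step_arm, never from a script. Its argument "series" is one flat list of numbers, 5 for each row, row after row: the shift along the world's x, y, z in mm, then the turn about the world's z in rad, then the closure, from 0 (fully open) to 1 (shut). In form: [dx, dy, dz, spin, jaw, dx, dy, dz, spin, jaw, ...]. A call has 1 to 20 rows; each row shifts and turns the commanded pose from where the row before left it; what a row does not reach is not made up. A row lasts 1/8 s, in which the tool goes at most 62.5 mm and 10.7 degrees, less where a joint would pass 70% of its speed; a pose out of reach is approached as far as the arm can. A call is refused whole if a number of a shift passes 62.5 or a number of a turn 0.188, either way. A call with a gripper value outside its range is refused whole. The fingers move at their own pace and stop on an object; "squeeze" is the grip in N (left out, the last holds). Time passes only in rows, so rows that do not move let the fingers close. It gives the time, the measured TCP pose, the force, the opening and the grip force at its end, in the units of the state.
- manip.read_state(): the state, without advancing time (a new reading comes with each control period).
- manip.camera(name): name is "side" or "top"; returns (picture, depth): 420x560x3 uint8, blue, green, red; 420x560 float32, mm along the optical axis (not along the pixel's ray), 0 where there is no reading.
- manip.camera_info(name): a dict with "fovy" (degrees; the focal length in pixels is half the picture's height over the tangent of half this angle, whatever the lens; pixels are square), "cx", "cy" (the principal point, pixels), "eye" and "orientation" of the camera in the world. Camera axes: x right, y down, z forward; pixel columns grow to the right and rows downward; lengths in mm; the calibration is good to about 2 mm. A picture is of the moment at which its call begins. camera_info takes no time and is no camera call.
- manip.sign_off(): hands the job in; it is judged then, once.
The state is a dict: "clock": time; "joints": joint angles; "qd": joint speeds; "effort": joint torques, N m; "eef_pos": TCP position; "eef_rot": TCP orientation; "wrist_force": force on the tool from outside, world axes, zero at the start; "moment": the same for the moment, N m; "finger_gap": finger opening in mm; "finger_force": force on a finger pad.
Only numpy, scipy, OpenCV 4.12 (cv2) and the standard library are available. Lean on these libraries where they do the work, as an engineer would, in place of code of your own. Each camera call takes 0.05 s, during which the arm holds its last target. There are 200 camera calls.

## Working session

There is one attempt and no reset: what is moved stays moved. The work goes in short steps, Python scripts to look and compute and a tool call to move; the robot and the scene stay as the last step left them, time stands still between calls to the robot, and variables do not carry over. Pictures are saved under pics/ and viewed, at most 10 in all, crops included, and the job is handed in when it is done.

Besides the shell and the picture viewer there is one more tool, called after "Request:" by a JSON object that holds its "method" and its "body". step_arm: Moves the arm, as the interface text tells. Its arguments: {"type":"object","properties":{"series":{"type":"array"},"squeeze":{"type":"number"}},"required":["series"]}

```bash
mkdir -p pics
cat > h.py <<'E'
import numpy as np, cv2
from cell import manip
from scipy.spatial.transform import Rotation as R
def cam(n):
    p,d=manip.camera(n); i=manip.camera_info(n); return p,d,i
def rot(i):
    o=np.array(i["orientation"],float)
    return o if o.shape==(3,3) else R.from_euler('xyz',o).as_matrix()
def cloud(d,i):
    f=d.shape[0]/2/np.tan(np.radians(i["fovy"])/2)
    v,u=np.mgrid[:d.shape[0],:d.shape[1]]
    c=np.stack([(u-i["cx"])/f*d,(v-i["cy"])/f*d,d],-1)
    return c@rot(i).T+np.array(i["eye"])
E
python3 - <<'E'
from h import *
for n in ("side","top"):
    p,d,i=cam(n); print(n,i); cv2.imwrite(f"pics/{n}0.png",p); np.savez(f"{n}0.npz",p=p,d=d)
print(manip.read_state())
E
```

```text
side {'fovy': 48.543704509085316, 'cx': 275.8402682718125, 'cy': 209.4498244350829, 'eye': array([ 356.84895443, -912.01644516,  595.33758065]), 'orientation': array([-2.20838332,  0.01919001, -0.08287512])}
top {'fovy': 53.71908987872263, 'cx': 284.9650183774167, 'cy': 215.10170821433442, 'eye': array([ 232.81804206, -208.06637123,  936.25642862]), 'orientation': array([-2.94422321, -0.00546678, -1.56993481])}
{'clock': 0.1, 'joints': array([ 1.08140405e+00,  3.00432983e-01,  1.52152814e+00,  2.77072483e-05,
        1.32065888e+00, -6.65889283e-02]), 'qd': array([ 0.00152563, -0.00050306, -0.00132124, -0.00038694, -0.00069434,
       -0.00083531]), 'effort': array([-1.16041218e-03, -5.32639503e+01, -3.53289735e+01,  7.08821020e-02,
        2.34361592e-02, -5.37513790e-05]), 'eef_pos': array([225.57060327, 501.39257414, 229.92960825]), 'eef_rot': array([-3.14056937e+00, -9.51379668e-05,  2.71878238e+00]), 'wrist_force': array([ 0.40605972,  0.17942508, -0.41985865]), 'moment': array([-0.01484574,  0.03203264, -0.00011585]), 'finger_force': 0.0, 'finger_gap': 93.48715257327919}
```

View pics/side0.png

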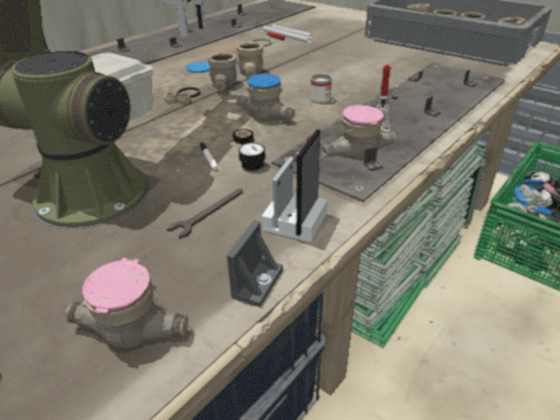

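View pics/top0.png

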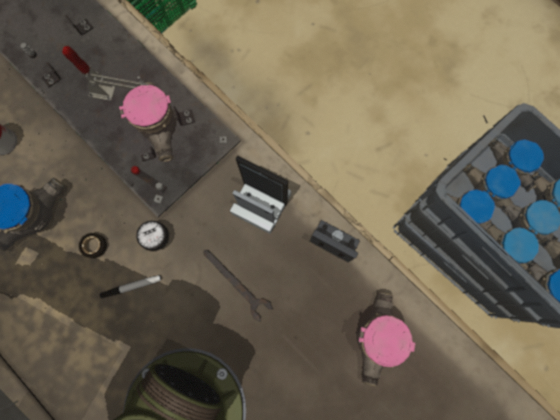

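Side view: tablet in the stand's rear slot at about (310,185), blank in front of it at (285,185), and the angle plate at (255,262). Top view: tablet (262,180), blank (258,205), plate (335,240).

```bash
cat > m.py <<'E'
from h import *
def top(Q,lo,hi,name,c=None,r=90):
    m=(Q[:,2]>lo)&(Q[:,2]<hi)
    if c is not None: m&=np.hypot(*(Q[:,:2]-c).T)<r
    q=Q[m]
    if len(q)<5: print(name,len(q)); return
    a=cv2.minAreaRect(q[:,:2].astype(np.float32)); b=cv2.boxPoints(a)
    print(name,len(q),"c",np.round(a[0],1),"size",np.round(a[1],1),"ang",round(a[2],1),"med",np.round(np.median(q,0),1), "box",np.round(b).tolist())
E
python3 - <<'E'
from m import *
for n,(u0,v0,u1,v1),(pu0,pv0,pu1,pv1) in (("top",(222,145,300,235),(300,210,370,270)),("side",(258,120,335,245),(222,215,290,310))):
    z=np.load(n+"0.npz"); i=manip.camera_info(n); C=cloud(z["d"],i); ok=z["d"]>0
    S=C[v0:v1,u0:u1][ok[v0:v1,u0:u1]]; P=C[pv0:pv1,pu0:pu1][ok[pv0:pv1,pu0:pu1]]
    print(n, "zmax",S[:,2].max(),P[:,2].max())
    top(S,180,200,"tablet"); top(S,115,133,"blankz"); top(S,34,46,"stand"); top(S,20,200,"all")
    top(P,93,108,"platetop"); top(P,15,110,"plateall")
E
python3 -c "
import cv2
a=cv2.imread('pics/top0.png')[140:275,215:385];b=cv2.imread('pics/side0.png')[120:310,215:340]
a=cv2.resize(a,(0,0),fx=2.6,fy=2.6,interpolation=2);b=cv2.resize(b,(0,0),fx=2.6,fy=2.6,interpolation=2)
import numpy as np
c=np.zeros((max(a.shape[0],b.shape[0]),a.shape[1]+b.shape[1],3),'uint8');c[:a.shape[0],:a.shape[1]]=a;c[:b.shape[0],a.shape[1]:]=b;cv2.imwrite('pics/crop.png',c)"
```

```text
top zmax 194.233854657213 102.89744452999321
tablet 361 c [ 467.9 -166.6] size [109.8  10.6] ang 62.2 med [ 466.4 -167.1  189.8] box [[438.0, -213.0], [447.0, -218.0], [498.0, -120.0], [489.0, -115.0]]
blankz 322 c [ 441.6 -155.5] size [108.9  55.5] ang 65.9 med [ 432.2 -152.3  125. ] box [[394.0, -194.0], [445.0, -217.0], [489.0, -117.0], [438.0, -94.0]]
stand 986 c [ 440.6 -155.7] size [108.6 102.2] ang 67.0 med [ 430.8 -152.8   38.5] box [[372.0, -186.0], [466.0, -226.0], [509.0, -126.0], [415.0, -86.0]]
all 2713 c [ 440.  -155.5] size [109.7 102.3] ang 67.7 med [ 444.8 -157.9   77.4] box [[372.0, -187.0], [466.0, -226.0], [508.0, -124.0], [414.0, -85.0]]
platetop 346 c [ 340.9 -313.2] size [99.8 14.5] ang 60.9 med [ 340.7 -312.5   98.5] box [[310.0, -353.0], [323.0, -360.0], [371.0, -273.0], [359.0, -266.0]]
plateall 788 c [ 357.6 -321.7] size [99.8 55. ] ang 62.9 med [ 343.6 -316.8   81.1] box [[310.0, -354.0], [359.0, -379.0], [405.0, -290.0], [356.0, -265.0]]
side zmax 193.20976457425905 101.47410361719386
tablet 278 c [ 469.7 -169.3] size [112.6  11.1] ang 62.7 med [ 467.2 -1
[... 165 characters left out ...]
4.7] box [[395.0, -194.0], [449.0, -222.0], [497.0, -128.0], [443.0, -101.0]]
stand 1087 c [472.7 -44.8] size [363.3 181.8] ang 89.0 med [ 444.2 -172.9   39.2] box [[379.0, -225.0], [560.0, -228.0], [567.0, 135.0], [385.0, 138.0]]
all 4170 c [465.6 -82.4] size [442.9 184. ] ang 85.9 med [ 449.2 -176.9   69.2] box [[358.0, -297.0], [542.0, -310.0], [573.0, 132.0], [390.0, 145.0]]
platetop 405 c [ 342.7 -315.7] size [100.2  15.6] ang 61.4 med [ 341.5 -320.9   98.9] box [[312.0, -356.0], [326.0, -363.0], [373.0, -275.0], [360.0, -268.0]]
plateall 2438 c [ 376.6 -273.2] size [208.3  62.4] ang 69.8 med [ 353.2 -318.5   51.1] box [[311.0, -360.0], [370.0, -382.0], [442.0, -186.0], [383.0, -165.0]]
```

View pics/crop.png

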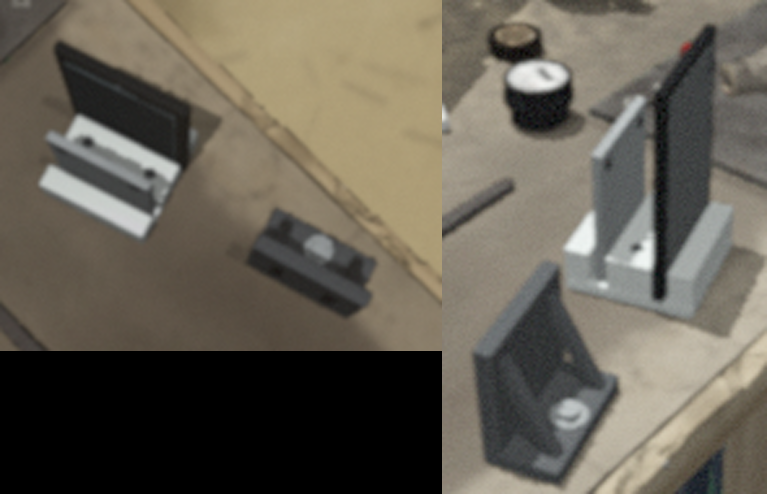

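Request:
{"method": "step_arm", "body": {"series": [0,0,25,0,0,0,0,25,0,0,13.5,-37.2,0,-0.09,0,13.5,-37.2,0,-0.09,0,13.5,-37.2,0,-0.09,0,13.5,-37.2,0,-0.09,0,13.5,-37.2,0,-0.09,0,13.5,-37.2,0,-0.09,0,13.5,-37.2,0,-0.09,0,13.5,-37.2,0,-0.09,0,13.5,-37.2,0,-0.09,0,13.5,-37.2,0,-0.09,0,13.5,-37.2,0,-0.09,0,13.5,-37.2,0,-0.09,0,13.5,-37.2,0,-0.09,0,13.5,-37.2,0,-0.09,0,13.5,-37.2,0,-0.09,0,13.5,-37.2,0,-0.09,0,13.5,-37.2,0,-0.09,0,13.5,-37.2,0,-0.09,0], "squeeze": 25}}

```text
clock: 2.6
eef_pos: [468.9, -169.3, 280.2]
eef_rot: [-3.141, -0.0, 1.096]
wrist_force: [1.0, 1.0, 0.6]
finger_gap: 93.8
finger_force: 0.0
```

Request:
{"method": "step_arm", "body": {"series": [0,1.5,-25,0,0,0,0,-25,0,0,0,0,-25,-0.007,0,0,0,-25,0,0,0,0,0,0,0.5,0,0,0,0,0.75,0,0,0,0,1,0,0,0,0,1,0,0,0,0,1,0,0,0,0,1], "squeeze": 25}}

```text
clock: 3.85
eef_pos: [468.7, -166.5, 180.5]
eef_rot: [3.141, -0.0, 1.092]
wrist_force: [0.1, 0.1, 0.9]
finger_gap: 37.3
finger_force: 0.0
```

Request:
{"method": "step_arm", "body": {"series": [0,0,0,0,1,0,0,0,0,1,0,0,0,0,1,0,0,0,0,1,0,0,0,0,1]}}

```text
clock: 4.47
eef_pos: [468.8, -166.6, 180.5]
eef_rot: [3.141, 0.0, 1.092]
wrist_force: [1.3, -0.5, -1.1]
finger_gap: 9.6
finger_force: 25.0
```

Request:
{"method": "step_arm", "body": {"series": [0,0,8,0,1,0,0,12,0,1,0,0,15,0,1,0,0,15,0,1,0,0,15,0,1,0,0,15,0,1,0,0,0,0,1]}}

```text
clock: 5.35
eef_pos: [469.0, -166.7, 261.7]
eef_rot: [3.14, -0.0, 1.092]
wrist_force: [-0.4, -0.6, -4.7]
finger_gap: 9.7
finger_force: 25.0
```

Run:
```python
from m import *
for n in ("side","top"):
    p,d,i=cam(n); cv2.imwrite(f"pics/{n}1.png",p); np.savez(f"{n}1.npz",p=p,d=d)
z=np.load("side1.npz"); i=manip.camera_info("side"); C=cloud(z["d"],i)[80:245,258:345].reshape(-1,3)
for a in range(70,220,15): top(C[np.hypot(C[:,0]-468,C[:,1]+167)<75],a,a+8,a,(474,-175),75)
s=manip.read_state(); print(s["eef_pos"],s["wrist_force"],s["finger_gap"])
```

```text
70 62 c [ 426.3 -150.3] size [89.6  6.6] ang 59.6 med [ 422.4 -160.    74.2] box [[401.0, -187.0], [406.0, -191.0], [452.0, -113.0], [446.0, -110.0]]
85 70 c [ 426.7 -150.8] size [90.  7.] ang 59.2 med [ 422.8 -157.2   88.4] box [[401.0, -188.0], [407.0, -191.0], [453.0, -114.0], [447.0, -110.0]]
100 153 c [ 450.6 -159.8] size [105.4  57.5] ang 57.6 med [ 443.7 -172.5  104.3] box [[398.0, -189.0], [447.0, -220.0], [503.0, -131.0], [454.0, -100.0]]
115 155 c [ 451.3 -158.6] size [108.   58.2] ang 58.1 med [ 443.8 -174.2  119. ] box [[398.0, -189.0], [448.0, -220.0], [505.0, -128.0], [455.0, -97.0]]
130 84 c [ 471.5 -170.2] size [110.1   8.5] ang 58.7 med [ 462.8 -190.4  134.1] box [[439.0, -215.0], [447.0, -219.0], [504.0, -125.0], [496.0, -121.0]]
145 88 c [ 471.7 -170.9] size [108.1   8.9] ang 58.3 med [ 463.6 -188.6  149.1] box [[440.0, -215.0], [447.0, -219.0], [504.0, -127.0], [496.0, -123.0]]
160 91 c [ 468.  -171.6] size [103.8   9.7] ang 61.5 med [ 463.4 -187.9  164. ] box [[439.0, -215.0], [447.0, -220.0], [497.0, -128.0], [488.0, -124.0]]
175 91 c [ 472.1 -170.4] size [111.4   8.7] ang 58.6 med [ 463.  -189.5  179. ] box [[439.0, -216.0], [447.0, -220.0], [505.0, -125.0], [497.0, -121.0]]
190 92 c [ 471.4 -172. ] size [109.9   9.2] ang 58.3 med [ 465.  -185.7  194.1] box [[439.0, -216.0], [446.0, -221.0], [504.0, -128.0], [496.0, -123.0]]
205 100 c [ 471.  -172.8] size [106.    9.4] ang 57.6 med [ 464.8 -184.9  208.8] box [[439.0, -215.0], [447.0, -220.0], [503.0, -131.0], [495.0, -125.0]]
[ 468.53463747 -166.4593886   260.10884715] [-0.65650503 -0.35157194 -5.33818034] 9.75701900857821
```

View pics/side1.png

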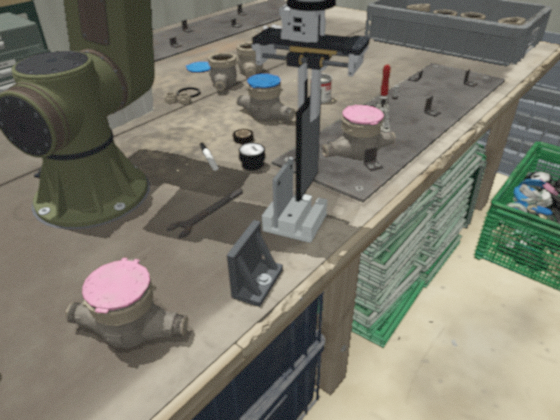

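Side view: tablet hangs vertical at (305,130), clear of the stand; blank still in its slot at (283,190). Now moving over to the front of the plate.

Request:
{"method": "step_arm", "body": {"series": [0,0,20,0,1,0,0,20,0,1,0,0,20,0,1,-10,-7.5,0,0,1,-17,-13,0,-0.015,1,-20,-15,0,0,1,-20,-15,0,0,1,-20,-15,0,0,1,-20,-15,0,0,1,-20,-15,0,0,1,-18,-13,0,0,1,-14,-10,0,0,1,-7.5,-6.5,0,0,1,0,0,-15,0,1,0,0,-25,0,1,0,0,-25,0,1,0,0,-25,0,1,0,0,-20,0,1,0,0,-10,0,1,0,0,0,0,1]}}

```text
clock: 7.95
eef_pos: [302.1, -291.1, 199.7]
eef_rot: [-3.14, -0.001, 1.077]
wrist_force: [0.3, -0.1, -4.6]
finger_gap: 9.7
finger_force: 25.0
```

```bash
python3 - <<'E'
from m import *
for n in ("side","top"):
    p,d,i=cam(n); cv2.imwrite(f"pics/{n}2.png",p); np.savez(f"{n}2.npz",p=p,d=d)
    C=cloud(d,i).reshape(-1,3)
    f=np.array([335.6,-311.2]); a=np.radians(-28.6); X=np.array([np.cos(a),np.sin(a)]); Y=np.array([-X[1],X[0]])
    L=np.c_[(C[:,:2]-f)@X,(C[:,:2]-f)@Y,C[:,2]]
    L=L[(abs(L[:,1])<80)&(abs(L[:,0]+20)<60)]
    for lo in (35,60,110,125,140):
        top(L,lo,lo+10,f"{n} plateframe {lo}")
s=manip.read_state(); print(s["eef_pos"],s["eef_rot"],s["wrist_force"],s["finger_gap"])
E
python3 -c "
import cv2,numpy as np
a=cv2.imread('pics/top2.png')[150:290,270:400];b=cv2.imread('pics/side2.png')[130:310,180:320]
a=cv2.resize(a,(0,0),fx=2.6,fy=2.6);b=cv2.resize(b,(0,0),fx=2.6,fy=2.6)
c=np.zeros((max(a.shape[0],b.shape[0]),a.shape[1]+b.shape[1],3),'uint8');c[:a.shape[0],:a.shape[1]]=a;c[:b.shape[0],a.shape[1]:]=b;cv2.imwrite('pics/crop2.png',c)"
```

```text
side plateframe 35 316 c [ 0.9 -4.1] size [106.6  82.2] ang 85.6 med [ 14.2 -25.3  40.9] box [[-44.0, -54.0], [38.0, -60.0], [46.0, 46.0], [-36.0, 52.0]]
side plateframe 60 373 c [-3.6 -2.9] size [110.1  72.3] ang 85.6 med [ 10.1 -12.   64.8] box [[-44.0, -55.0], [28.0, -61.0], [37.0, 49.0], [-35.0, 55.0]]
side plateframe 110 194 c [-34.7  -0.4] size [111.4  10.8] ang 85.4 med [-34.2 -11.1 115.1] box [[-45.0, -55.0], [-34.0, -56.0], [-25.0, 55.0], [-36.0, 56.0]]
side plateframe 125 194 c [-34.7  -0.6] size [110.7  10. ] ang 86.5 med [-34.2 -11.7 130.4] box [[-43.0, -56.0], [-33.0, -56.0], [-26.0, 54.0], [-36.0, 55.0]]
side plateframe 140 208 c [-34.4  -0.9] size [109.    9.5] ang 85.7 med [-34.1 -12.3 145.1] box [[-43.0, -55.0], [-34.0, -56.0], [-26.0, 53.0], [-35.0, 54.0]]
top plateframe 35 2
top plateframe 60 0
top plateframe 110 0
top plateframe 125 2
top plateframe 140 4
[ 302.39756335 -291.6016163   200.85461806] [3.14094962e+00 2.26860210e-04 1.07697918e+00] [-0.99205402 -0.09061429 -4.54623934] 9.897869924837076
```

View pics/crop2.png

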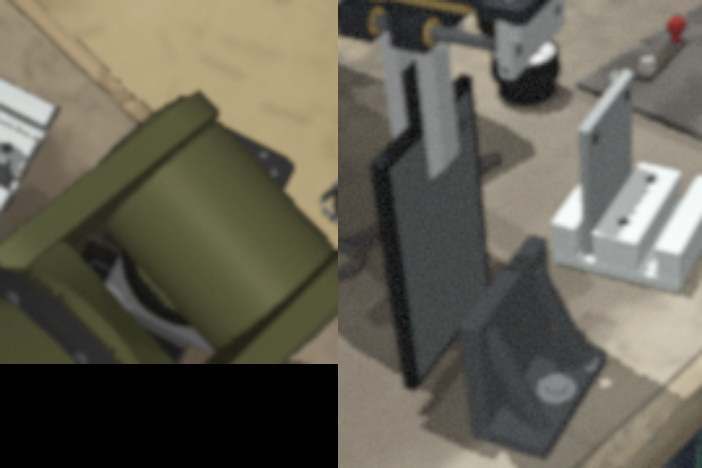

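Side crop: tablet hangs vertical about 36 mm in front of the plate (bottom corner at crop (410,385)), centred on it. I'll back off a few mm and set it down.

Request:
{"method": "step_arm", "body": {"series": [-3.5,2,-10,0,1,0,0,-12,0,1,0,0,-6,0,1,0,0,-1,0,1,0,0,-1,0,1,0,0,0,0,1]}}

```text
clock: 8.8
eef_pos: [298.7, -289.6, 170.6]
eef_rot: [3.141, 0.0, 1.077]
wrist_force: [0.4, -0.1, -4.2]
finger_gap: 9.9
finger_force: 25.0
```

Request:
{"method": "step_arm", "body": {"series": [0,0,-1,0,1,0,0,-1,0,1,0,0,0,0,1]}}

```text
clock: 9.18
eef_pos: [298.7, -289.6, 168.5]
eef_rot: [3.141, 0.0, 1.077]
wrist_force: [0.4, -0.3, -3.8]
finger_gap: 10.2
finger_force: 25.0
```

Request:
{"method": "step_arm", "body": {"series": [0,0,-1,0,1,0,0,0,0,1]}}

```text
clock: 9.43
eef_pos: [299.0, -289.7, 168.4]
eef_rot: [3.14, 0.0, 1.077]
wrist_force: [-1.6, 3.3, 9.7]
finger_gap: 9.5
finger_force: 25.0
```

Request:
{"method": "step_arm", "body": {"series": [0,0,0,0,0.85,0,0,0,0,0.78,0,0,0,0,0.73,0,0,0,0,0.73,0,0,5,0,0.73,0,0,5,0,0.73,0,0,0,0,0.73], "squeeze": 5}}

```text
clock: 10.3
eef_pos: [298.8, -289.7, 178.0]
eef_rot: [3.141, 0.0, 1.077]
wrist_force: [-0.4, -0.0, -0.0]
finger_gap: 25.5
finger_force: 0.0
```

```bash
cat > look.py <<'E'
import sys; from m import *
k=sys.argv[1]
p,d,i=cam("side"); cv2.imwrite(f"pics/s{k}.png",cv2.resize(p[130:310,180:330],(0,0),fx=3,fy=3))
C=cloud(d,i).reshape(-1,3)
f=np.array([337,-312.4]); a=np.radians(-28.6); X=np.array([np.cos(a),np.sin(a)]); Y=np.array([-X[1],X[0]])
L=np.c_[(C[:,:2]-f)@X,(C[:,:2]-f)@Y,C[:,2]]
L=L[(abs(L[:,1])<80)&(L[:,0]>-80)&(L[:,0]<60)]
for lo in (5,20,40,60,80,105,115,125,140,150): 
    q=L[(L[:,2]>lo)&(L[:,2]<lo+8)]; q=q[q[:,0]<(-4 if lo<104 else 60)]
    # right-end (near camera) edge of tablet and back face
    if len(q)>5: print(lo,len(q),"x pct",np.round(np.percentile(q[:,0],[3,50,97]),1),"y",np.round(np.percentile(q[:,1],[1,99]),1))
s=manip.read_state(); print(s["eef_pos"],s["wrist_force"],s["finger_gap"])
E
python3 look.py 3
```

```text
5 75 x pct [-46.4 -39.7 -38.6] y [-54.7   9.2]
20 86 x pct [-47.3 -39.4 -38.4] y [-54.   11.7]
40 135 x pct [-46.3 -39.6 -38.5] y [-54.4  53.8]
60 134 x pct [-45.1 -39.4 -37.9] y [-54.6  53.5]
80 153 x pct [-46.5 -39.5 -38. ] y [-54.5  53. ]
105 150 x pct [-46.2 -39.5 -38.4] y [-54.6  51.6]
115 148 x pct [-46.1 -39.4 -38.2] y [-54.4  54.8]
125 157 x pct [-46.2 -39.4 -38.2] y [-54.9  52.3]
140 118 x pct [-46.9 -39.5 -38.1] y [-54.8  54. ]
150 123 x pct [-46.3 -39.3 -29.2] y [-54.5  52.4]
[ 298.74053028 -289.60328209  177.67575248] [ 0.16792954 -0.05622315 -0.63726682] 25.751214025574395
```

View pics/s3.png

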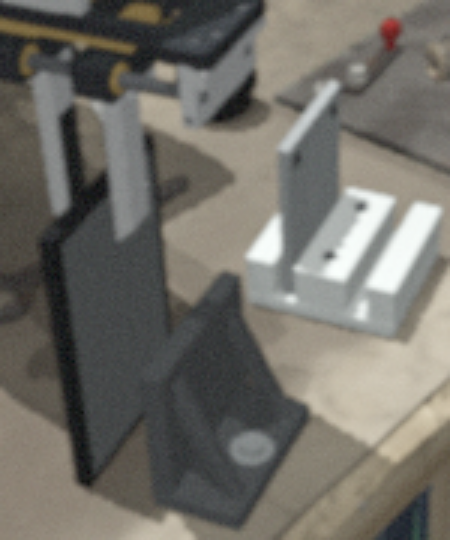

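Tablet stands free and upright between the fingers, its back about 39 mm before the plate. Next I'll tip it back slowly, resting on the rear finger.

Request:
{"method": "step_arm", "body": {"series": [3.5,-1.9,0,0,0.73,3.5,-1.9,0,0,0.73,3.5,-1.9,0,0,0.73,1.8,-1,0,0,0.73,1.8,-1,0,0,0.73,1.8,-1,0,0,0.73,0,0,0,0,0.73,0,0,0,0,0.73]}}

```text
clock: 11.35
eef_pos: [314.5, -298.2, 177.4]
eef_rot: [-3.142, 0.0, 1.077]
wrist_force: [-0.0, 0.9, -0.7]
finger_gap: 25.2
finger_force: 0.1
```

```bash
python3 look.py 4
```

```text
5 63 x pct [-45.9 -38.3 -36.8] y [-54.7   8.2]
20 63 x pct [-44.4 -35.9 -34.8] y [-54.8   3.5]
40 77 x pct [-40.6 -33.  -32. ] y [-54.4  50. ]
60 99 x pct [-36.2 -30.3 -28.8] y [-54.3  50.3]
80 119 x pct [-33.2 -27.3 -26.1] y [-55.2  52.8]
105 121 x pct [-30.8 -23.6 -22.4] y [-54.4  52.3]
115 123 x pct [-28.6 -22.2 -21.1] y [-54.2  51.1]
125 127 x pct [-28.  -20.8 -19.5] y [-54.6  54.3]
140 93 x pct [-27.8 -18.8 -17.5] y [-54.7  51.5]
150 120 x pct [-43.6 -17.1  -9.8] y [-54.1  54.3]
[ 314.54513586 -298.21702095  177.46359013] [ 0.45747523 -0.18561433 -0.04838312] 25.305505589095528
```

Request:
{"method": "step_arm", "body": {"series": [3.5,-1.9,0,0,0.73,3.5,-1.9,0,0,0.73,3.5,-1.9,0,0,0.73,3.5,-1.9,0,0,0.73,3.5,-1.9,0,0,0.73,3.5,-1.9,0,0,0.73,3.5,-1.9,0,0,0.73,3.5,-1.9,0,0,0.73,2.6,-1.4,0,0,0.73,2.6,-1.4,0,0,0.73,0,0,0,0,0.73]}}

```text
clock: 12.78
eef_pos: [347.9, -316.3, 177.5]
eef_rot: [3.141, 0.0, 1.077]
wrist_force: [0.6, -0.7, -0.5]
finger_gap: 25.4
finger_force: 0.4
```

```bash
python3 look.py 5
```

```text
5 37 x pct [-45.2 -36.2 -34.3] y [-54.6   3. ]
20 37 x pct [-39.6 -31.2 -28.4] y [-54.7  -6.9]
40 34 x pct [-32.5 -23.6 -21.5] y [-54.  -15.6]
60 31 x pct [-24.6 -15.9 -13.2] y [-54.7 -28.1]
80 24 x pct [-17.1 -11.2  -6.5] y [-54.8 -41.8]
105 69 x pct [-7.1  1.7  3.6] y [-54.8  42.5]
115 63 x pct [-4.   5.1  7.4] y [-54.4  26.4]
125 58 x pct [-0.1  9.1 11.4] y [-54.7  16.8]
140 57 x pct [ 5.8 14.7 16.9] y [-54.7  51.2]
150 96 x pct [-4.7 17.3 27. ] y [-54.4  53.9]
[ 347.84463339 -316.26874108  177.47689463] [ 0.84456251 -0.64453478  0.38199411] 25.251223014918967
```

View pics/s5.png

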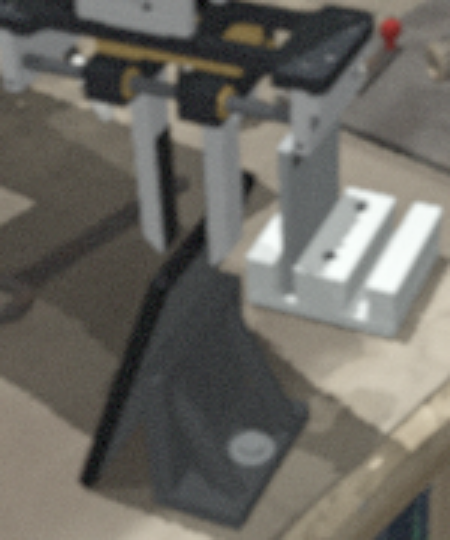

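Tablet leans about 21° with its back at the plate's top edge and its foot still in place. I'll ease the finger off, open and rise.

Request:
{"method": "step_arm", "body": {"series": [0.9,-0.5,0,0,0.73,0.9,-0.5,0,0,0.73,0,0,0,0,0.65,0,0,0,0,0.55,0,0,0,0,0.5,0,0,0,0,0.5,0,0,10,0,0.5,0,0,20,0,0.5,0,0,30,0,0.5,0,0,30,0,0.5,0,0,0,0,0.5]}}

```text
clock: 14.2
eef_pos: [350.0, -317.7, 269.9]
eef_rot: [3.138, 0.001, 1.077]
wrist_force: [-0.2, 0.1, 0.1]
finger_gap: 47.1
finger_force: 0.0
```

```bash
python3 look.py 6
```

```text
5 32 x pct [-45.  -36.1 -34.3] y [-54.8   3.5]
20 37 x pct [-40.  -30.7 -28.4] y [-55.   -5.8]
40 32 x pct [-30.8 -23.4 -20.6] y [-54.4 -18.3]
60 31 x pct [-22.6 -15.5 -12.8] y [-55.3 -28.9]
80 27 x pct [-16.8  -9.9  -5.7] y [-54.6 -42.3]
105 62 x pct [-7.   2.2  4.6] y [-54.8  50.3]
115 71 x pct [-2.8  6.4  8.5] y [-54.9  46.9]
125 72 x pct [ 1.9 10.2 12.1] y [-54.   49.6]
140 76 x pct [ 7.2 15.8 18.3] y [-54.5  50.1]
150 75 x pct [10.9 20.1 22.1] y [-54.7  48.4]
[ 349.68898161 -317.35396029  268.24216399] [-0.49642678  0.41884538 -0.1133693 ] 46.98003254833151
```

View pics/s6.png

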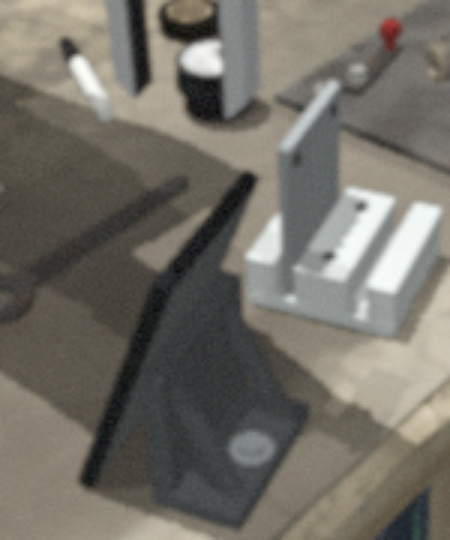

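The tablet rests freely on the plate, tilted about 21°, with the gripper well above it and the blank still in its slot.

```bash
python3 -c "
from cell import manip; print(manip.sign_off())"
```

```text
the job is handed in; nothing more can be done
None
```

I leaned the tablet against the angle plate, screen out and tilted back about 21°. Its foot is about 40 mm in front of the plate's face and roughly centred. The gripper is clear and the blank is still in its slot; I handed the job in at about 14 s, but no verdict came back.

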